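# Draw the induction hob's grease filter for soaking

### The arm

A 6-joint arm with a two-finger parallel gripper is mounted at the origin on a cart in front of the work surface, level with it; the furniture and walls round the work are solid. World frame = base frame: x ahead of the robot, y to its left, z up, the work surface at z = 0. Lengths are in m, angles in degrees, forces in N, time in s.
With the tool pointing down it reaches from about 0.4 to 0.825 m from the base axis. Payload 7 kg.
Tool frame: the origin (TCP) lies on the centre line of the jaws, within the pads' length; the fingertips stand 22 mm ahead of it and the grasp point (between the pads) lies 3 mm ahead of it (ctrl.finger_overhang is the distance from the TCP to the fingertips, in m); z points along the fingers, y is the line along which they close (so a half turn about z gives the same grasp; the last joint's range is limited). The gripper opens to 88 mm and grips with 3 to 60 N. Pads are 19 mm wide; open, the fingers measure 130 mm over their backs; the gripper's body (78 mm by 193 mm) begins 47 mm behind the grasp point.
Start: joints at [84.517, 20.546, 0.682, 0, -70.136, -16.507], TCP at [0.253, 0.626, 0.249] pointing down, gripper open.
Joint ranges: [-176.03, 176.03], [-82.01, 121.73], [-58.28, 71.71], [-173.87, 95.51], [-174.79, -0.11], [-173.66, 173.66]. Speed limits (degrees/s): [136.94, 136.94, 172.46, 180, 180, 180].

### API

Orientations are given as [roll, pitch, yaw] about the fixed x, y, z axes, in that order (R = Rz(yaw) Ry(pitch) Rx(roll)).
In Python, from plant import ctrl gives the robot as it stands. The module is installed in compiled form; this text tells all that it offers.
- The arm moves only by the shell command python3 -m creep 'ROWS'. ROWS is JSON, a list of rows, each an object with "grip": the closure, from 0 (fully open) to 1 (shut); "delta_pos": the shift along the tool's x, y, z scaled (see below), a list of three; "rotation": the turn, a rotation vector about the tool's x, y, z scaled (see below), a list of three. A call has 1 to 5 rows; each row is the pose to reach, as a shift and turn from the pose commanded when the call began, along the tool's axes at that moment; what a row does not reach only later rows make up. The controller multiplies each number of a shift by 10 cm and each number of a turn by pi/2 rad. A row lasts 1/10 s, in which the tool goes at most 50 mm and 8.59 degrees, less where a joint would pass 70% of its speed; a pose out of reach is approached as far as the arm can. A call with a number of a shift or a turn outside -1 to 1 is refused whole. A call with a gripper value outside its range is refused whole. The fingers move at their own pace and stop on an object; the grip force is fixed at half the most. Time passes only in rows, so rows that repeat a pose let the fingers close. It gives the time, the measured TCP pose, the force, the opening and the grip force at its end, in the units of the state.
- ctrl.get_obs(): the state, without advancing time (a new reading comes with each control period).
- ctrl.snapshot(name): name is "side" or "top"; returns a dict with "color" (400x640x3 uint8, red, green, blue), "intrinsics" (3x3 intrinsics, pixels), "distortion" ([k1, k2, p1, p2, k3] as OpenCV has them; the pictures are not rectified), "R" (3x3) and "t" (3): a world point X has camera coordinates R X + t. Camera axes: x right, y down, z forward; pixel columns grow to the right and rows downward; lengths in m; the calibration is good to about 2 mm. A picture is of the moment at which its call begins. There is no depth.
- ctrl.close_job(): hands the job in; it is judged then, once.
The state is a dict: "clock": time; "joint_pos": joint angles; "qvel": joint speeds; "tau": joint torques, N m; "tool_pos": TCP position; "orientation": TCP orientation; "force": force on the tool from outside, world axes, zero at the start; "moment": the same for the moment, N m; "opening": finger opening in m; "gripper_force": force on a finger pad.
Only numpy, scipy, OpenCV 4.12 (cv2) and the standard library are available. Lean on these libraries where they do the work, as an engineer would, in place of code of your own. Each camera call takes 0.05 s, during which the arm holds its last target. There are 200 camera calls.

### The job

Pull the grease filter out of the front of the induction hob and lay it down flat on the floor of the empty square steel pan to soak, without letting it drop. Something stands in the way of the filter: move that aside first and leave it standing on the worktop. Nothing may be knocked over, the pan stays where it is, and the greasy filter must not touch the spice jar, the ramekin or the garlic.

Things in the scene. Friction and masses are not known exactly. Their poses are not given: they have to be found in the camera images.
- hob: low table-top induction hob, steel with black glass top, 280 wide (y) x 240 deep (x) x 62 high, fixed. Origin: middle of its footprint, on the worktop; +x points to its back. Its front face (x = -120) faces the robot and has a rotary control sticking out 18 mm at y = +98, z = 40, and in its middle the filter's socket.
- filter: flat plug-in steel filter, 126 long, 140 g. Origin: underside, centre line; +x points into the hob. x = -16 to 56: mesh frame 66 wide, 10 thick, 12 mm edge notches at x = 40; x = -16 to -12: bezel 80 wide, 16 high; x = -70 to -16: flat U-shaped pull loop of 8 mm bar, 62 wide. At the start home: origin at hob x = -108.5, underside 4 mm up; 70 mm of travel brings it clear onto the worktop.
- filter_loop (a point): centre of the opening inside the filter's pull loop (filter x = -40, 6 mm above its underside). The opening is 44 long (x) and 46 wide (y) with only the worktop below it, so closed fingertips fit in from above; the loop's front bar (centre) is 26 mm in front of this point.
- filter_grip (a point): middle of the filter's mesh frame near its centre of mass (filter x = +12, 5 mm above its underside), where the 66 mm wide frame can be pinched across its edges from above once it is out
- filter_mid (a point): middle of the filter's whole length (filter x = -7, 5 mm above its underside)
- pan: empty open steel pan, 176 (x) x 162 (y) over its flat rim, 50 high, 0.5 kg, loose. Origin: centre of its underside. Its flat floor is 3 mm above the worktop, 148 (x) x 134 (y) clear inside, the walls nearly upright, about 2 mm thick, with a 12 mm rim. Pliers (18 high) and two rubber gaskets lie along the worktop's front edge, world x below 0.37 m, y from -0.32 to -0.03 m; set nothing there.
- jar: round spice jar in front of the hob (the like jars at the back are not meant), black cap, orange-brown contents, blank label, 44 across, 99 high, 0.13 kg, loose; origin: centre of its underside
- ramekin: round white glazed ramekin, 69 across, 34 high, 0.11 kg, loose (to be gripped across its outside); origin: centre of its underside
- garlic: garlic bulb, about 50 across, 51 high, 24 g, loose; origin: centre of its underside. One of jar, ramekin and garlic stands right in front of the filter's loop, which one differs; the other two stand to the left.
- filter_tail (a point): middle of the filter's far end, the one that goes into the hob (filter x = +56)
- socket_mouth (a point): middle of the socket's mouth in the hob's front face: a slot 69.5 wide, 13.5 high, 78 deep, floor 4 mm above the worktop. Two sprung balls in its side walls snap into notches in the filter's edges: about 12 N straight out (along the hob's -x) frees it; after 10 mm it slides easily.
There are look-alikes about, which are no part of the job. What is shaped like the ramekin but purple or yellow is not meant.

How it is judged:
By the outcome, as a careful person would: the job done as asked, in the order asked, and still so for the second after the job is handed in, with the robot touching nothing.
It also fails if it takes over 72 s, if anything falls off the work surface, if the arm or the gripper's body presses on something with over 40 N, if the wrist force passes 120 N, or if a joint passes its speed limit or range.

## Working session

There is one attempt and no reset: what is moved stays moved. The work goes in short steps, Python scripts to look and compute and a shell command to move; the robot and the scene stay as the last step left them, time stands still between calls to the robot, and variables do not carry over. Pictures are saved under pics/ and viewed, at most 10 in all, crops included, and the job is handed in when it is done.

```bash
mkdir -p pics
cat > h.py <<'E'
import numpy as np, cv2
from plant import ctrl
def snap(n,f=None):
    s=ctrl.snapshot(n)
    if f: cv2.imwrite('pics/'+f,cv2.cvtColor(s['color'],cv2.COLOR_RGB2BGR))
    np.savez(f'{n}.npz',**s)
    return s
def load(n): return dict(np.load(f'{n}.npz'))
def ray(s,uv):
    p=cv2.undistortPoints(np.array([[uv]],float),s['intrinsics'],s['distortion'])[0,0]
    R,t=s['R'],s['t']; return -R.T@t, R.T@np.array([p[0],p[1],1])
def onz(s,uv,z):
    c,d=ray(s,uv); return (c+d*(z-c[2])/d[2]).round(4)
def proj(s,X):
    return cv2.projectPoints(np.array(X,float).reshape(-1,1,3),cv2.Rodrigues(s['R'])[0],s['t'],s['intrinsics'],s['distortion'])[0][:,0].round(1)
def tri(s1,u1,s2,u2):
    c1,d1=ray(s1,u1);c2,d2=ray(s2,u2)
    k=np.linalg.lstsq(np.c_[d1,-d2],c2-c1,rcond=None)[0]
    a,b=c1+k[0]*d1,c2+k[1]*d2
    return ((a+b)/2).round(4),np.linalg.norm(a-b).round(4)
E
python3 - <<'E'
from h import *
for n in('top','side'):
    s=snap(n,n+'0.png'); print(n,-s['R'].T@s['t'],s['R'][2])
print(ctrl.get_obs())
E
```

```text
top [ 0.4343747  -0.01074423  1.02593102] [ 0.0955071   0.02293153 -0.99516458]
side [ 0.16712688 -0.86349758  0.5436765 ] [ 0.35221481  0.81719129 -0.45622705]
{'clock': 0.1, 'joint_pos': array([ 8.45171045e+01,  2.05871145e+01,  6.38814225e-01, -1.68742478e-02,
       -7.01363290e+01, -1.65074345e+01]), 'qvel': array([-0.01212097, -0.11902359,  0.06373679,  0.0600306 ,  0.09642302,
       -0.06799079]), 'tau': array([-1.49610947e-03, -5.84163666e+01,  2.93752867e+01,  7.01557696e+00,
        1.02019671e-02, -4.32470904e-05]), 'tool_pos': array([0.25262326, 0.62550455, 0.24771993]), 'orientation': array([ 1.79914351e+02, -8.83873095e-03, -2.19960686e+01]), 'force': array([ 0.42771245, -0.15370542,  0.52822895]), 'moment': array([-0.01364055,  0.01656758,  0.01061444]), 'gripper_force': 0.0, 'opening': 0.08761709772555677}
```

View pics/top0.png

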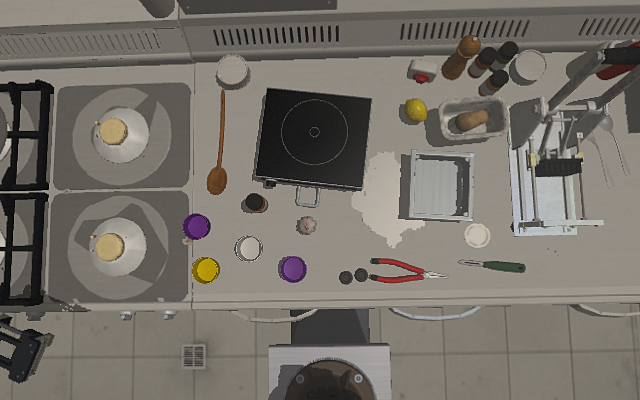

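View pics/side0.png

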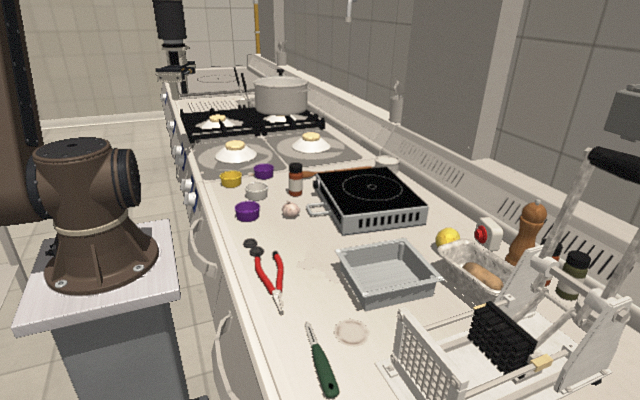

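Top view: the garlic at (307,225) stands in front of the loop (307,196). The jar is at (256,203) and the white ramekin at (248,248). Purple and yellow ramekin look-alikes are at (197,227), (292,268) and (206,270). The candidates for the pan are the empty square pan at (442,186) and the oblong tin holding a bun at (473,120); the empty one fits. I'll confirm in an enlarged crop and measure.

Run:
```python
from h import *
s=load('top');S=load('side')
im=cv2.cvtColor(s['color'],cv2.COLOR_RGB2BGR)
cv2.imwrite('pics/crop1.png',cv2.resize(im[80:285,225:490],None,fx=2.9,fy=2.9,interpolation=cv2.INTER_CUBIC))
I=cv2.cvtColor(S['color'],cv2.COLOR_RGB2BGR)
cv2.imwrite('pics/crop2.png',cv2.resize(I[155:315,225:450],None,fx=3.5,fy=3.5,interpolation=cv2.INTER_CUBIC))
print('hob corners',[onz(s,p,.062) for p in((268,88),(371,98),(362,188),(256,177))])
print('garlic',onz(s,(307,226),.025),tri(s,(307,225),S,(291,210)))
print('loop front',onz(s,(307,205),.01),'pan',[onz(s,p,.05) for p in((412,150),(473,153),(472,220),(404,214))])
print('jar',onz(s,(256,203),.09),'ram',onz(s,(248,248),.034))
```

```text
hob corners [array([0.823 , 0.1404, 0.062 ]), array([ 0.7884, -0.1272,  0.062 ]), array([ 0.554 , -0.0968,  0.062 ]), array([0.5884, 0.1726, 0.062 ])]
garlic [0.4618 0.0461 0.025 ] (array([0.4655, 0.046 , 0.0215]), np.float64(0.002))
loop front [0.5181 0.0461 0.01  ] pan [array([ 0.6515, -0.2297,  0.05  ]), array([ 0.6399, -0.3857,  0.05  ]), array([ 0.4679, -0.3733,  0.05  ]), array([ 0.4866, -0.2024,  0.05  ])]
jar [0.5191 0.1675 0.09  ] ram [0.4078 0.1993 0.034 ]
```

View pics/crop1.png

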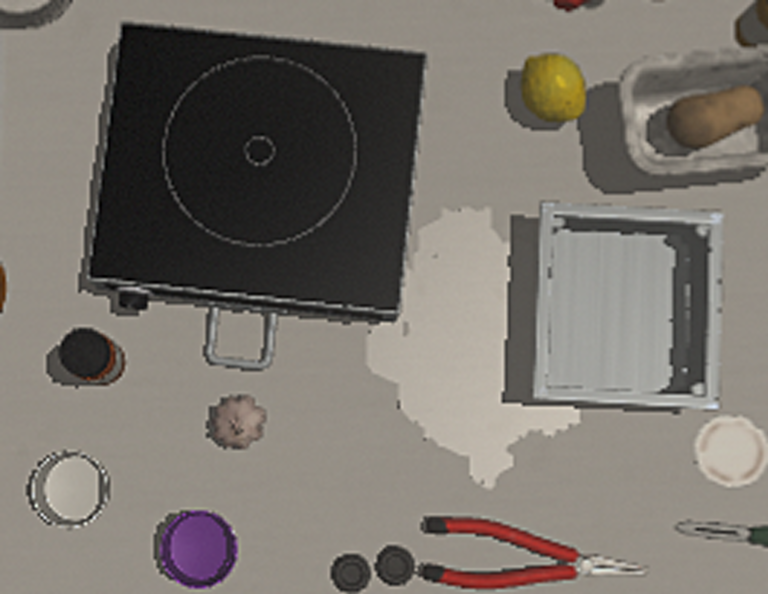

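View pics/crop2.png

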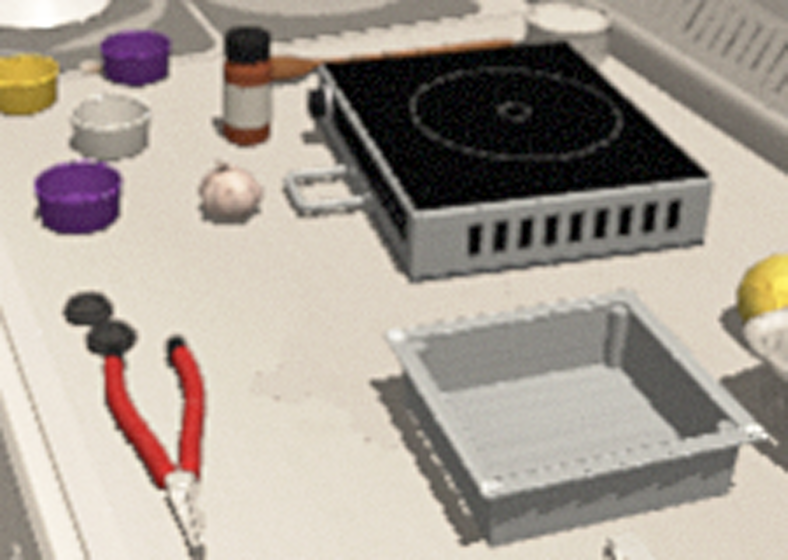

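The crops confirm it: the garlic (crop1 at 237,421) is in front of the loop, the jar is at left (85,353), the white ramekin is at (68,488), and the empty pan is at (628,305). I'm moving over the garlic high up, then turning to yaw +20° so the gripper body clears the jar.

```bash
M='[{"grip":0,"delta_pos":[0.27,0.3,0],"rotation":[0,0,0]},{"grip":0,"delta_pos":[0.55,0.61,0],"rotation":[0,0,0]},{"grip":0,"delta_pos":[0.82,0.92,0],"rotation":[0,0,0]}]'
python3 -m creep '[{"grip":0,"delta_pos":[0.27,0.3,0],"rotation":[0,0,0]},{"grip":0,"delta_pos":[0.55,0.61,0],"rotation":[0,0,0]},{"grip":0,"delta_pos":[0.82,0.92,0],"rotation":[0,0,0]},{"grip":0,"delta_pos":[0.82,0.92,0],"rotation":[0,0,0]}]'
python3 -m creep '[{"grip":0,"delta_pos":[0.27,0.3,0],"rotation":[0,0,0]},{"grip":0,"delta_pos":[0.55,0.61,0],"rotation":[0,0,0]},{"grip":0,"delta_pos":[0.82,0.92,0],"rotation":[0,0,0]},{"grip":0,"delta_pos":[0.82,0.92,0],"rotation":[0,0,0]}]'
python3 - <<'E'
from h import *
s=load('top')
T,U=(411.6,150),(474,152.1);B,L=(472.6,220.7),(409.1,217.9)
P=np.array([onz(s,p,.05) for p in(T,U,B,L)]);print(P,P.mean(0))
for a,b in((3,0),(2,1)): d=P[b]-P[a];print('x-edge',np.degrees(np.arctan2(d[1],d[0])),np.hypot(*d[:2]))
for a,b in((1,0),(2,3)): d=P[b]-P[a];print('y-edge',np.degrees(np.arctan2(-d[0],d[1])),np.hypot(*d[:2]))
hs=cv2.cvtColor(s['color'],cv2.COLOR_RGB2HSV)[205:245,290:325]
print(hs[20,2],hs[20,17]); 
print('hob',[onz(s,(225+a/2.9,80+b/2.9),.062) for a,b in((122,23),(425,53),(398,319),(90,281))])
print('loop bar L,R,mid',[onz(s,(225+a/2.9,80+b/2.9),.014) for a,b in((209,340),(274,345),(238,364))],'bar hob-end',[onz(s,(225+a/2.9,80+b/2.9),.01) for a,b in((212,310),(274,316))])
E
```

```text
clock: 0.5
tool_pos: [0.2952, 0.5057, 0.2489]
orientation: [179.9, 0.0, -22.1]
force: [0.4, 1.7, 0.2]
opening: 0.0876
gripper_force: 0.0
clock: 0.9
tool_pos: [0.3364, 0.3902, 0.2487]
orientation: [180.0, 0.0, -22.1]
force: [0.4, 1.1, 0.1]
opening: 0.0877
gripper_force: 0.0
[[ 0.6515 -0.2287  0.05  ]
 [ 0.6422 -0.3884  0.05  ]
 [ 0.4661 -0.3747  0.05  ]
 [ 0.4765 -0.2149  0.05  ]] [ 0.559075 -0.301675  0.05    ]
x-edge -4.50885089820574 0.17554327101885733
x-edge -4.448462858347183 0.17663210353726752
y-edge -3.332809229364783 0.15997055979148167
y-edge -3.7236354468490545 0.1601380654310523
[ 18  25 150] [ 10  54 142]
hob [array([0.8233, 0.1429, 0.062 ]), array([ 0.7876, -0.1286,  0.062 ]), array([ 0.5489, -0.0973,  0.062 ]), array([0.5887, 0.1725, 0.062 ])]
loop bar L,R,mid [array([0.5391, 0.072 , 0.014 ]), array([0.5332, 0.0124, 0.014 ]), array([0.5164, 0.0457, 0.014 ])] bar hob-end [array([0.5673, 0.0692, 0.01  ]), array([0.5604, 0.012 , 0.01  ])]
```

```bash
python3 -m creep '[{"grip":0,"delta_pos":[0.27,0.3,0],"rotation":[0,0,0]},{"grip":0,"delta_pos":[0.55,0.61,0],"rotation":[0,0,0]},{"grip":0,"delta_pos":[0.82,0.92,0],"rotation":[0,0,0]},{"grip":0,"delta_pos":[0.82,0.92,0],"rotation":[0,0,0]}]' >/dev/null
python3 -m creep '[{"grip":0,"delta_pos":[0.27,0.3,0],"rotation":[0,0,0]},{"grip":0,"delta_pos":[0.55,0.61,0],"rotation":[0,0,0]},{"grip":0,"delta_pos":[0.82,0.92,0],"rotation":[0,0,0]},{"grip":0,"delta_pos":[0.82,0.92,0],"rotation":[0,0,0]}]' >/dev/null
python3 -m creep '[{"grip":0,"delta_pos":[0.27,0.3,0],"rotation":[0,0,-0.09]},{"grip":0,"delta_pos":[0.55,0.61,0],"rotation":[0,0,-0.18]},{"grip":0,"delta_pos":[0.82,0.92,0],"rotation":[0,0,-0.27]},{"grip":0,"delta_pos":[0.82,0.92,0],"rotation":[0,0,-0.36]},{"grip":0,"delta_pos":[0.82,0.92,0],"rotation":[0,0,-0.45]}]'
python3 -m creep '[{"grip":0,"delta_pos":[0,0,0.4],"rotation":[0,0,-0.02]},{"grip":0,"delta_pos":[0,0,0.8],"rotation":[0,0,-0.02]},{"grip":0,"delta_pos":[0,0,0.8],"rotation":[0,0,-0.02]},{"grip":0,"delta_pos":[0,0,0.8],"rotation":[0,0,-0.02]}]'
python3 -c "
from h import *
s=snap('side')
im=cv2.cvtColor(s['color'],cv2.COLOR_RGB2BGR)
cv2.imwrite('pics/s1.png',cv2.resize(im[60:300,200:460],None,fx=2.4,fy=2.4))
print(ctrl.get_obs()['joint_pos'])"
```

```text
clock: 2.2
tool_pos: [0.4613, 0.0453, 0.2483]
orientation: [180.0, 0.0, 17.9]
force: [0.3, 0.1, 1.2]
opening: 0.0874
gripper_force: 0.0
clock: 2.6
tool_pos: [0.4611, 0.0463, 0.169]
orientation: [179.9, 0.1, 19.5]
force: [1.1, -0.3, 1.3]
opening: 0.0878
gripper_force: 0.0
[ 3.02089181e+01  4.49599726e+00 -3.15258522e+01  5.61672068e-02
 -5.39202286e+01  7.92999924e+01]
```

View pics/s1.png

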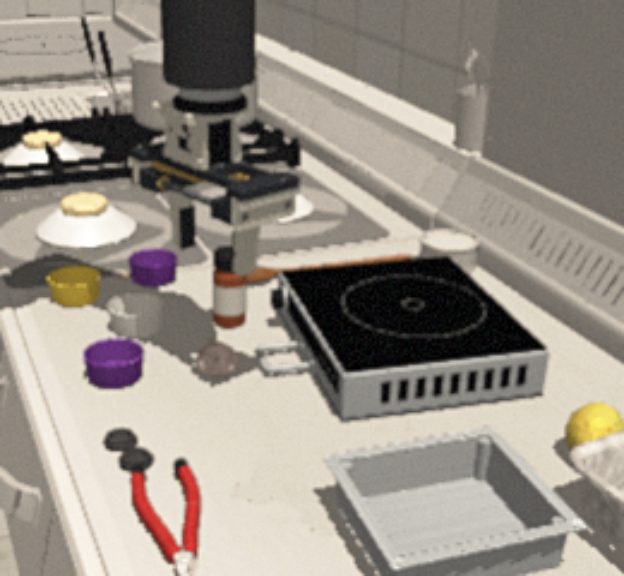

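The gripper is above the garlic (crop 215,362) with nothing in between, and the jar (228,300) is clear. Descending and gripping.

```bash
python3 -m creep '[{"grip":0,"delta_pos":[0.02,0,0.4],"rotation":[0,0,0]},{"grip":0,"delta_pos":[0.02,0,0.8],"rotation":[0,0,0]},{"grip":0,"delta_pos":[0.02,0,0.9],"rotation":[0,0,0]}]'
python3 -m creep '[{"grip":0,"delta_pos":[0,0,0.25],"rotation":[0,0,0]},{"grip":0,"delta_pos":[0,0,0.51],"rotation":[0,0,0]},{"grip":0,"delta_pos":[0,0,0.51],"rotation":[0,0,0]}]'
python3 -m creep '[{"grip":0.5,"delta_pos":[0,0,0],"rotation":[0,0,0]},{"grip":0.6,"delta_pos":[0,0,0],"rotation":[0,0,0]},{"grip":0.7,"delta_pos":[0,0,0],"rotation":[0,0,0]},{"grip":0.7,"delta_pos":[0,0,0],"rotation":[0,0,0]},{"grip":0.7,"delta_pos":[0,0,0],"rotation":[0,0,0]}]'
python3 -m creep '[{"grip":0.7,"delta_pos":[0,0,0],"rotation":[0,0,0]},{"grip":0.7,"delta_pos":[0,0,0],"rotation":[0,0,0]},{"grip":0.7,"delta_pos":[0,0,0],"rotation":[0,0,0]}]'
```

```text
clock: 2.95
tool_pos: [0.462, 0.0465, 0.0774]
orientation: [180.0, 0.1, 19.5]
force: [-1.4, -0.0, -0.0]
opening: 0.0879
gripper_force: 0.0
clock: 3.25
tool_pos: [0.4625, 0.0465, 0.0271]
orientation: [180.0, 0.1, 19.5]
force: [-0.2, -0.4, 0.4]
opening: 0.0876
gripper_force: 0.0
clock: 3.75
tool_pos: [0.4629, 0.0466, 0.0282]
orientation: [-180.0, -0.1, 19.5]
force: [-0.4, 0.0, -0.8]
opening: 0.0532
gripper_force: 0.1
clock: 4.05
tool_pos: [0.4628, 0.0466, 0.028]
orientation: [-180.0, -0.0, 19.5]
force: [-2.1, 0.6, 7.6]
opening: 0.048
gripper_force: 30.0
```

```bash
python3 -m creep '[{"grip":0.7,"delta_pos":[0,0,-0.3],"rotation":[0,0,0]},{"grip":0.7,"delta_pos":[0,0,-0.6],"rotation":[0,0,0]},{"grip":0.7,"delta_pos":[0,0,-0.9],"rotation":[0,0,0]},{"grip":0.7,"delta_pos":[0,0,-0.9],"rotation":[0,0,0]}]'
python3 -m creep '[{"grip":0.7,"delta_pos":[-0.15,0.28,0],"rotation":[0,0,0]},{"grip":0.7,"delta_pos":[-0.3,0.56,0],"rotation":[0,0,0]},{"grip":0.7,"delta_pos":[-0.44,0.84,0],"rotation":[0,0,0]},{"grip":0.7,"delta_pos":[-0.44,0.84,0],"rotation":[0,0,0]}]' >/dev/null
python3 -m creep '[{"grip":0.7,"delta_pos":[-0.15,0.28,0],"rotation":[0,0,0.07]},{"grip":0.7,"delta_pos":[-0.3,0.56,0],"rotation":[0,0,0.15]},{"grip":0.7,"delta_pos":[-0.44,0.84,0],"rotation":[0,0,0.217]},{"grip":0.7,"delta_pos":[-0.44,0.84,0],"rotation":[0,0,0.217]}]'
python3 -m creep '[{"grip":0.7,"delta_pos":[0,0,0.3],"rotation":[0,0,0]},{"grip":0.7,"delta_pos":[0,0,0.6],"rotation":[0,0,0]},{"grip":0.7,"delta_pos":[0,0,0.8],"rotation":[0,0,0]},{"grip":0.7,"delta_pos":[0,0,0.85],"rotation":[0,0,0]},{"grip":0.7,"delta_pos":[0,0,0.85],"rotation":[0,0,0]}]'
```

```text
clock: 4.45
tool_pos: [0.4648, 0.0474, 0.1212]
orientation: [-180.0, -0.4, 19.5]
force: [-0.6, -0.3, -1.0]
opening: 0.0485
gripper_force: 30.0
clock: 5.25
tool_pos: [0.4347, -0.1432, 0.1169]
orientation: [180.0, 0.1, -0.4]
force: [-0.6, -0.4, -0.2]
opening: 0.048
gripper_force: 30.0
clock: 5.75
tool_pos: [0.4353, -0.1409, 0.0319]
orientation: [180.0, 0.1, 0.0]
force: [0.9, 0.4, 0.0]
opening: 0.0484
gripper_force: 30.0
```

```bash
python3 -m creep '[{"grip":0.7,"delta_pos":[0,0,0.03],"rotation":[0,0,0]},{"grip":0.7,"delta_pos":[0,0,0.04],"rotation":[0,0,0]},{"grip":0.7,"delta_pos":[0,0,0.04],"rotation":[0,0,0]},{"grip":0.7,"delta_pos":[0,0,0.04],"rotation":[0,0,0]}]'
python3 -m creep '[{"grip":0.44,"delta_pos":[0,0,0.04],"rotation":[0,0,0]},{"grip":0.4,"delta_pos":[0,0,0.04],"rotation":[0,0,0]},{"grip":0.2,"delta_pos":[0,0,0.04],"rotation":[0,0,0]},{"grip":0.2,"delta_pos":[0,0,0.04],"rotation":[0,0,0]},{"grip":0.2,"delta_pos":[0,0,0.04],"rotation":[0,0,0]}]' 
python3 -m creep '[{"grip":0.2,"delta_pos":[0,0,-0.2],"rotation":[0,0,0]},{"grip":0.2,"delta_pos":[0,0,-0.5],"rotation":[0,0,0]},{"grip":0.2,"delta_pos":[0,0,-1],"rotation":[0,0,0]},{"grip":0.2,"delta_pos":[0,0,-1],"rotation":[0,0,0]}]'
```

```text
clock: 6.15
tool_pos: [0.436, -0.1412, 0.0291]
orientation: [-180.0, -0.1, -0.0]
force: [-0.5, 0.7, 0.6]
opening: 0.0484
gripper_force: 30.0
clock: 6.65
tool_pos: [0.4356, -0.1413, 0.0245]
orientation: [-180.0, 0.0, -0.1]
force: [0.7, 0.7, 0.0]
opening: 0.0685
gripper_force: 0.0
clock: 7.05
tool_pos: [0.4393, -0.1414, 0.1302]
orientation: [180.0, -0.6, 0.0]
force: [1.6, 0.7, -0.0]
opening: 0.0702
gripper_force: 0.0
```

```bash
python3 -m creep '[{"grip":0.7,"delta_pos":[0.13,-0.31,0],"rotation":[0,0,0]},{"grip":0.7,"delta_pos":[0.26,-0.62,0],"rotation":[0,0,0]},{"grip":0.7,"delta_pos":[0.38,-0.93,0],"rotation":[0,0,0]},{"grip":0.7,"delta_pos":[0.38,-0.93,0],"rotation":[0,0,0]}]' >/dev/null
python3 -m creep '[{"grip":0.7,"delta_pos":[0.13,-0.31,0],"rotation":[0,0,0.09]},{"grip":0.7,"delta_pos":[0.26,-0.62,0],"rotation":[0,0,0.18]},{"grip":0.7,"delta_pos":[0.38,-0.94,0],"rotation":[0,0,0.27]},{"grip":0.7,"delta_pos":[0.38,-0.94,0],"rotation":[0,0,0.36]},{"grip":0.7,"delta_pos":[0.38,-0.94,0],"rotation":[0,0,0.45]}]'
python3 -m creep '[{"grip":0.7,"delta_pos":[0,0,0],"rotation":[0,0,0.09]},{"grip":0.7,"delta_pos":[0,0,0],"rotation":[0,0,0.18]},{"grip":0.7,"delta_pos":[0,0,0],"rotation":[0,0,0.27]},{"grip":0.7,"delta_pos":[0,0,0],"rotation":[0,0,0.36]},{"grip":0.7,"delta_pos":[0,0,0],"rotation":[0,0,0.45]}]' >/dev/null
python3 -m creep '[{"grip":0.7,"delta_pos":[0,0,0],"rotation":[0,0,0.09]},{"grip":0.7,"delta_pos":[0,0,0],"rotation":[0,0,0.183]},{"grip":0.7,"delta_pos":[0,0,0],"rotation":[0,0,0.183]},{"grip":0.7,"delta_pos":[0,0,0],"rotation":[0,0,0.183]}]'
```

```text
clock: 7.95
tool_pos: [0.5118, 0.0464, 0.1242]
orientation: [180.0, 0.0, -40.8]
force: [0.5, -0.3, 0.2]
opening: 0.0266
gripper_force: 0.0
clock: 8.85
tool_pos: [0.5117, 0.0454, 0.1245]
orientation: [180.0, -0.0, -97.3]
force: [1.5, -0.1, -0.3]
opening: 0.0266
gripper_force: 0.0
```

```bash
python3 -m creep '[{"grip":0.7,"delta_pos":[0,-0.04,0.3],"rotation":[0,0,0]},{"grip":0.7,"delta_pos":[0,-0.04,0.64],"rotation":[0,0,0]},{"grip":0.7,"delta_pos":[0,-0.04,0.64],"rotation":[0,0,0]},{"grip":0.7,"delta_pos":[0,-0.04,0.64],"rotation":[0,0,0]}]'
python3 -c "
from h import *
s=snap('side')
im=cv2.cvtColor(s['color'],cv2.COLOR_RGB2BGR)
cv2.imwrite('pics/s2.png',cv2.resize(im[150:290,235:425],None,fx=4,fy=4))"
```

```text
clock: 9.25
tool_pos: [0.5156, 0.0449, 0.0606]
orientation: [179.9, -0.1, -97.4]
force: [1.0, -0.4, 0.6]
opening: 0.0264
gripper_force: 0.0
```

View pics/s2.png

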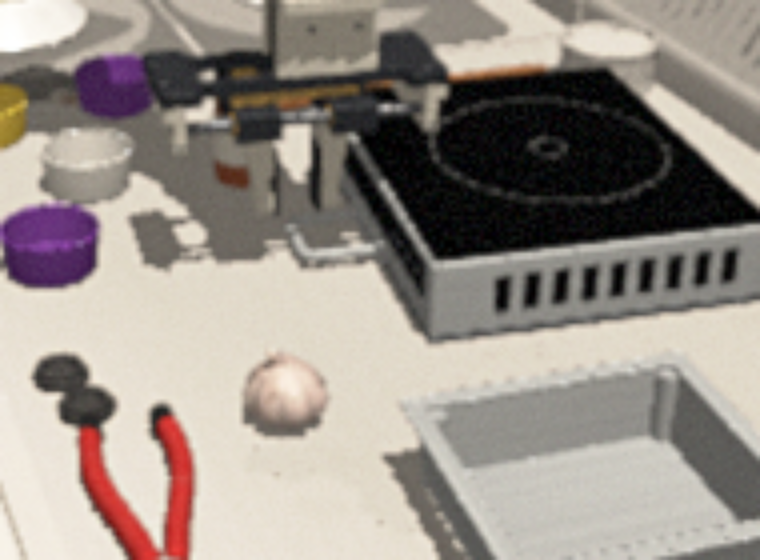

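The garlic stands upright at crop (285,393), off the path. The two fingers straddle the loop's front bar (290,240). I'll check that the gripper body clears the hob before going lower.

```bash
python3 -c "
from h import *
s=load('side')
g=np.array([.5156,.0449]);x=np.array([.9914,-.1305]);y=np.array([.1305,.9914])
for z in(.095,.1046): print(z,[(proj(s,[*(g+.0965*x+k*y),z])[0]-[235,150])*4 for k in(-.039,.039)])"
python3 -m creep '[{"grip":0.7,"delta_pos":[0,0,0.15],"rotation":[0,0,0]},{"grip":0.7,"delta_pos":[0,0,0.25],"rotation":[0,0,0]},{"grip":0.7,"delta_pos":[0,0,0.31],"rotation":[0,0,0]},{"grip":0.7,"delta_pos":[0,0,0.31],"rotation":[0,0,0]}]'
```

```text
0.095 [array([444.4, 143.6]), array([410. ,  98.4])]
0.1046 [array([444.8, 130.4]), array([410.4,  86. ])]
clock: 9.7
tool_pos: [0.5156, 0.0451, 0.0294]
orientation: [180.0, -0.0, -97.5]
force: [1.0, -0.6, -0.8]
opening: 0.0261
gripper_force: 0.0
```

Lug bottom agrees with a body clearance of about 11 mm. Closing on the bar.

```bash
python3 -m creep '[{"grip":0.85,"delta_pos":[0,0,0],"rotation":[0,0,0]},{"grip":0.95,"delta_pos":[0,0,0],"rotation":[0,0,0]},{"grip":1,"delta_pos":[0,0,0],"rotation":[0,0,0]},{"grip":1,"delta_pos":[0,0,0],"rotation":[0,0,0]},{"grip":1,"delta_pos":[0,0,0],"rotation":[0,0,0]}]'
python3 -m creep '[{"grip":1,"delta_pos":[0,0,0],"rotation":[0,0,0]},{"grip":1,"delta_pos":[0,0,0],"rotation":[0,0,0]}]'
```

```text
clock: 10.2
tool_pos: [0.5176, 0.0458, 0.0303]
orientation: [-179.8, 0.1, -97.5]
force: [4.7, -0.3, -0.9]
opening: 0.007
gripper_force: 30.0
clock: 10.4
tool_pos: [0.5176, 0.0458, 0.0303]
orientation: [-179.8, 0.1, -97.5]
force: [5.8, -1.5, -0.6]
opening: 0.0066
gripper_force: 30.0
```

```bash
python3 -m creep '[{"grip":1,"delta_pos":[0,0.04,0],"rotation":[0,0,0]},{"grip":1,"delta_pos":[0,0.08,0],"rotation":[0,0,0]},{"grip":1,"delta_pos":[0,0.12,0],"rotation":[0,0,0]},{"grip":1,"delta_pos":[0,0.16,0],"rotation":[0,0,0]},{"grip":1,"delta_pos":[0,0.2,0],"rotation":[0,0,0]}]'
python3 -m creep '[{"grip":1,"delta_pos":[0,0.1,0],"rotation":[0,0,0]},{"grip":1,"delta_pos":[0,0.2,0],"rotation":[0,0,0]},{"grip":1,"delta_pos":[0,0.3,0],"rotation":[0,0,0]},{"grip":1,"delta_pos":[0,0.4,0],"rotation":[0,0,0]},{"grip":1,"delta_pos":[0,0.4,0],"rotation":[0,0,0]}]'
```

```text
clock: 10.9
tool_pos: [0.4952, 0.0476, 0.0295]
orientation: [180.0, -0.0, -97.5]
force: [0.5, 0.6, 0.2]
opening: 0.007
gripper_force: 30.0
clock: 11.4
tool_pos: [0.4543, 0.0528, 0.0295]
orientation: [179.9, -0.0, -97.5]
force: [-0.5, 0.3, -1.3]
opening: 0.0072
gripper_force: 30.0
```

```bash
python3 -m creep '[{"grip":1,"delta_pos":[0,0.1,0],"rotation":[0,0,0]},{"grip":1,"delta_pos":[0,0.18,0],"rotation":[0,0,0]},{"grip":1,"delta_pos":[0,0.25,0.02],"rotation":[0,0,0]},{"grip":1,"delta_pos":[0,0.25,0.04],"rotation":[0,0,0]}]'
python3 -m creep '[{"grip":1,"delta_pos":[0.1,0,0],"rotation":[0,0,0]},{"grip":1,"delta_pos":[0.25,0,0],"rotation":[0,0,0]},{"grip":1,"delta_pos":[0.4,0,0],"rotation":[0,0,0]},{"grip":1,"delta_pos":[0.55,0,0],"rotation":[0,0,0]},{"grip":1,"delta_pos":[0.6,0,0],"rotation":[0,0,0]}]'
python3 -c "
from h import *
s=snap('side');snap('top')
im=cv2.cvtColor(s['color'],cv2.COLOR_RGB2BGR)
cv2.imwrite('pics/s3.png',cv2.resize(im[150:290,235:425],None,fx=4,fy=4))"
```

```text
clock: 11.8
tool_pos: [0.4303, 0.0561, 0.0254]
orientation: [180.0, -0.0, -97.5]
force: [-1.6, 0.2, 1.0]
opening: 0.0073
gripper_force: 30.0
clock: 12.3
tool_pos: [0.4236, -0.0043, 0.0256]
orientation: [-180.0, 0.0, -97.6]
force: [0.5, 0.4, 0.6]
opening: 0.0068
gripper_force: 30.0
```

View pics/s3.png

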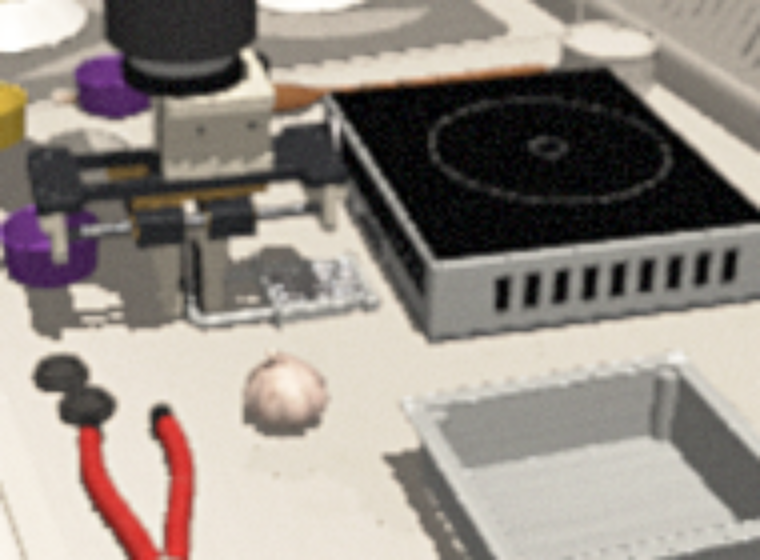

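The filter is out and flat on the worktop, with the loop at crop (190,310), the mesh at (320,285), and the garlic, jar and ramekin untouched. Next: release, rise, turn, and re-grip across the frame.

```bash
python3 -m creep '[{"grip":0.85,"delta_pos":[0,0,0],"rotation":[0,0,0]},{"grip":0.7,"delta_pos":[0,0,0],"rotation":[0,0,0]},{"grip":0.7,"delta_pos":[0,0,0],"rotation":[0,0,0]},{"grip":0.7,"delta_pos":[0,0,0],"rotation":[0,0,0]}]'
python3 -m creep '[{"grip":0.7,"delta_pos":[0,0,-0.15],"rotation":[0,0,0]},{"grip":0.7,"delta_pos":[0,0,-0.5],"rotation":[0,0,0]},{"grip":0.5,"delta_pos":[0,0,-0.9],"rotation":[0,0,0]},{"grip":0.3,"delta_pos":[0,0,-0.9],"rotation":[0,0,0]}]' >/dev/null
python3 -m creep '[{"grip":0,"delta_pos":[0,-0.2,0],"rotation":[0,0,-0.09]},{"grip":0,"delta_pos":[0,-0.4,0],"rotation":[0,0,-0.18]},{"grip":0,"delta_pos":[0,-0.6,0],"rotation":[0,0,-0.27]},{"grip":0,"delta_pos":[0,-0.78,0],"rotation":[0,0,-0.36]},{"grip":0,"delta_pos":[0,-0.78,0],"rotation":[0,0,-0.45]}]' >/dev/null
python3 -m creep '[{"grip":0,"delta_pos":[0,0,0],"rotation":[0,0,-0.09]},{"grip":0,"delta_pos":[0,0,0],"rotation":[0,0,-0.18]},{"grip":0,"delta_pos":[0,0,0],"rotation":[0,0,-0.27]},{"grip":0,"delta_pos":[0,0,0],"rotation":[0,0,-0.36]},{"grip":0,"delta_pos":[0,0,0],"rotation":[0,0,-0.45]}]' >/dev/null
python3 -m creep '[{"grip":0,"delta_pos":[0,0,0],"rotation":[0,0,-0.09]},{"grip":0,"delta_pos":[0,0,0],"rotation":[0,0,-0.1]},{"grip":0,"delta_pos":[0,0,0],"rotation":[0,0,-0.1]},{"grip":0,"delta_pos":[0,0,0],"rotation":[0,0,-0.1]}]'
python3 -c "
from h import *
s=snap('side')
im=cv2.cvtColor(s['color'],cv2.COLOR_RGB2BGR)
x=np.array([.9914,-.1305]);y=np.array([.1305,.9914]);o=np.array([.5008,-.0145])-.012*x
for a,b in((-70,-31),(-70,31),(56,33),(56,-33),(12,-33),(12,33)):
    p=proj(s,[*(o+a/1000*x+b/1000*y),.01])[0]
    im[int(p[1]+.5),int(p[0]+.5)]=(0,0,255)
cv2.imwrite('pics/s4.png',cv2.resize(im[180:260,255:365],None,fx=6,fy=6,interpolation=cv2.INTER_NEAREST))"
```

```text
clock: 12.8
tool_pos: [0.4237, -0.0029, 0.0255]
orientation: [180.0, -0.0, -97.5]
force: [0.3, 0.3, -0.2]
opening: 0.0256
gripper_force: 0.0
clock: 14.6
tool_pos: [0.5009, -0.0133, 0.1154]
orientation: [180.0, 0.0, -7.7]
force: [-0.6, -0.0, -0.8]
opening: 0.0878
gripper_force: 0.0
```

View pics/s4.png

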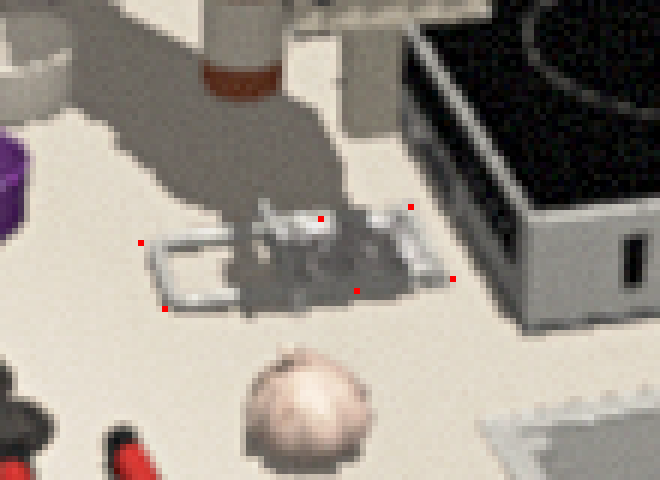

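The filter outline matches the prediction within 1–2 px. Descending to pinch the frame.

```bash
python3 -m creep '[{"grip":0,"delta_pos":[0,0,0.3],"rotation":[0,0,0]},{"grip":0,"delta_pos":[0,0,0.6],"rotation":[0,0,0]},{"grip":0,"delta_pos":[0,0,0.8],"rotation":[0,0,0]},{"grip":0,"delta_pos":[0,0,0.9],"rotation":[0,0,0]},{"grip":0,"delta_pos":[0,0,0.9],"rotation":[0,0,0]}]'
python3 -m creep '[{"grip":0.15,"delta_pos":[0,0,0],"rotation":[0,0,0]},{"grip":0.25,"delta_pos":[0,0,0],"rotation":[0,0,0]},{"grip":0.4,"delta_pos":[0,0,0],"rotation":[0,0,0]},{"grip":0.4,"delta_pos":[0,0,0],"rotation":[0,0,0]},{"grip":0.4,"delta_pos":[0,0,0],"rotation":[0,0,0]}]'
python3 -m creep '[{"grip":0.4,"delta_pos":[0,0,0],"rotation":[0,0,0]},{"grip":0.4,"delta_pos":[0,0,0],"rotation":[0,0,0]},{"grip":0.4,"delta_pos":[0,0,0],"rotation":[0,0,0]}]'
```

```text
clock: 15.15
tool_pos: [0.5003, -0.0137, 0.0245]
orientation: [179.9, 0.1, -7.6]
force: [-0.9, 0.2, 0.9]
opening: 0.0877
gripper_force: 0.0
clock: 15.65
tool_pos: [0.5017, -0.0131, 0.0265]
orientation: [-180.0, -0.1, -7.5]
force: [-1.7, 0.9, 6.6]
opening: 0.0654
gripper_force: 30.0
clock: 15.95
tool_pos: [0.5017, -0.0131, 0.0265]
orientation: [-180.0, -0.1, -7.5]
force: [-1.7, 2.1, 7.3]
opening: 0.0654
gripper_force: 30.0
```

```bash
python3 -m creep '[{"grip":0.4,"delta_pos":[0,0,-0.1],"rotation":[0,0,0]},{"grip":0.4,"delta_pos":[0,0,-0.3],"rotation":[0,0,0]},{"grip":0.4,"delta_pos":[0,0,-0.6],"rotation":[0,0,0]},{"grip":0.4,"delta_pos":[0,0,-0.9],"rotation":[0,0,0]},{"grip":0.4,"delta_pos":[0,0,-1],"rotation":[0,0,0]}]'
python3 -m creep '[{"grip":0.4,"delta_pos":[0.05,0.1,0],"rotation":[0,0,0]},{"grip":0.4,"delta_pos":[0.12,0.3,0],"rotation":[0,0,0]},{"grip":0.4,"delta_pos":[0.2,0.5,0],"rotation":[0,0,0]},{"grip":0.4,"delta_pos":[0.3,0.75,0],"rotation":[0,0,0]},{"grip":0.4,"delta_pos":[0.38,0.92,0],"rotation":[0,0,0]}]' >/dev/null
python3 -m creep '[{"grip":0.4,"delta_pos":[0.1,0.25,0],"rotation":[0,0,0]},{"grip":0.4,"delta_pos":[0.2,0.5,0],"rotation":[0,0,0]},{"grip":0.4,"delta_pos":[0.3,0.75,0],"rotation":[0,0,0]},{"grip":0.4,"delta_pos":[0.38,0.92,0],"rotation":[0,0,0]}]' >/dev/null
python3 -m creep '[{"grip":0.4,"delta_pos":[0.1,0.25,0],"rotation":[0,0,-0.02]},{"grip":0.4,"delta_pos":[0.2,0.5,0],"rotation":[0,0,-0.04]},{"grip":0.4,"delta_pos":[0.3,0.75,0],"rotation":[0,0,-0.04]},{"grip":0.4,"delta_pos":[0.38,0.92,0],"rotation":[0,0,-0.04]},{"grip":0.4,"delta_pos":[0.38,0.92,0],"rotation":[0,0,-0.04]}]'
python3 -c "
from h import *
s=snap('side');im=cv2.cvtColor(s['color'],cv2.COLOR_RGB2BGR)
cv2.imwrite('pics/s5.png',cv2.resize(im[140:330,240:460],None,fx=3.1,fy=3.1))"
```

```text
clock: 16.45
tool_pos: [0.5022, -0.0132, 0.129]
orientation: [-179.9, -0.2, -7.5]
force: [0.8, -0.0, -0.7]
opening: 0.0652
gripper_force: 30.0
clock: 17.85
tool_pos: [0.5771, -0.3044, 0.1232]
orientation: [-180.0, 0.2, -4.1]
force: [-0.2, -0.3, -1.5]
opening: 0.0657
gripper_force: 30.0
```

View pics/s5.png

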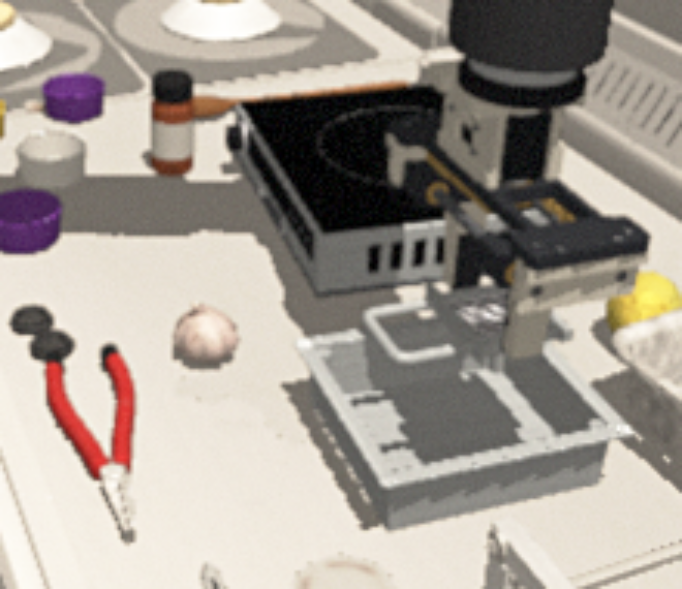

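The filter is held level over the pan, with its loop at crop (405,330) inside the pan outline. Jar, ramekin and garlic are all standing. Lowering.

```bash
python3 -m creep '[{"grip":0.4,"delta_pos":[0,0,0.2],"rotation":[0,0,0]},{"grip":0.4,"delta_pos":[0,0,0.4],"rotation":[0,0,0]},{"grip":0.4,"delta_pos":[0,0,0.6],"rotation":[0,0,0]},{"grip":0.4,"delta_pos":[0,0,0.6],"rotation":[0,0,0]}]'
python3 -m creep '[{"grip":0.4,"delta_pos":[0,0,0.1],"rotation":[0,0,0]},{"grip":0.4,"delta_pos":[0,0,0.2],"rotation":[0,0,0]},{"grip":0.4,"delta_pos":[0,0,0.28],"rotation":[0,0,0]},{"grip":0.4,"delta_pos":[0,0,0.28],"rotation":[0,0,0]}]'
```

```text
clock: 18.3
tool_pos: [0.575, -0.3008, 0.0618]
orientation: [-179.9, 0.4, -3.9]
force: [-0.1, -0.1, -2.1]
opening: 0.0654
gripper_force: 30.0
clock: 18.7
tool_pos: [0.5772, -0.3017, 0.0364]
orientation: [-180.0, 0.1, -3.9]
force: [-0.3, -0.5, -1.7]
opening: 0.0658
gripper_force: 30.0
```

```bash
python3 -m creep '[{"grip":0.4,"delta_pos":[0,0,0.02],"rotation":[0,0,0]},{"grip":0.4,"delta_pos":[0,0,0.04],"rotation":[0,0,0]},{"grip":0.4,"delta_pos":[0,0,0.04],"rotation":[0,0,0]},{"grip":0.4,"delta_pos":[0,0,0.04],"rotation":[0,0,0]}]'
python3 -m creep '[{"grip":0.4,"delta_pos":[0,0,0.01],"rotation":[0,0,0]},{"grip":0.4,"delta_pos":[0,0,0.02],"rotation":[0,0,0]},{"grip":0.4,"delta_pos":[0,0,0.02],"rotation":[0,0,0]},{"grip":0.4,"delta_pos":[0,0,0.02],"rotation":[0,0,0]}]'
python3 -m creep '[{"grip":0.4,"delta_pos":[0,0,0.01],"rotation":[0,0,0]},{"grip":0.4,"delta_pos":[0,0,0.01],"rotation":[0,0,0]},{"grip":0.4,"delta_pos":[0,0,0.01],"rotation":[0,0,0]}]'
```

```text
clock: 19.1
tool_pos: [0.578, -0.302, 0.0338]
orientation: [180.0, -0.0, -3.9]
force: [0.2, 0.5, -1.0]
opening: 0.0653
gripper_force: 30.0
clock: 19.5
tool_pos: [0.5779, -0.302, 0.0316]
orientation: [180.0, 0.0, -3.9]
force: [1.0, 0.0, -0.9]
opening: 0.0653
gripper_force: 30.0
clock: 19.8
tool_pos: [0.5779, -0.3019, 0.0305]
orientation: [180.0, 0.0, -3.9]
force: [-1.1, 0.4, -0.7]
opening: 0.0654
gripper_force: 30.0
```

```bash
python3 -m creep '[{"grip":0.4,"delta_pos":[0,0,0.01],"rotation":[0,0,0]},{"grip":0.4,"delta_pos":[0,0,0.01],"rotation":[0,0,0]},{"grip":0.4,"delta_pos":[0,0,0.01],"rotation":[0,0,0]}]'
python3 -m creep '[{"grip":0.4,"delta_pos":[0,0,0.01],"rotation":[0,0,0]},{"grip":0.4,"delta_pos":[0,0,0.01],"rotation":[0,0,0]},{"grip":0.4,"delta_pos":[0,0,0.01],"rotation":[0,0,0]}]'
```

```text
clock: 20.1
tool_pos: [0.578, -0.302, 0.0296]
orientation: [180.0, -0.0, -3.9]
force: [0.3, -0.4, -1.3]
opening: 0.0652
gripper_force: 30.0
clock: 20.4
tool_pos: [0.578, -0.302, 0.0295]
orientation: [180.0, -0.0, -3.9]
force: [-1.8, 1.1, 6.7]
opening: 0.0652
gripper_force: 30.0
```

Contact is at the predicted height (0.0295). Opening just enough to release, then rising.

```bash
python3 -m creep '[{"grip":0.24,"delta_pos":[0,0,0],"rotation":[0,0,0]},{"grip":0.2,"delta_pos":[0,0,0],"rotation":[0,0,0]},{"grip":0.16,"delta_pos":[0,0,0],"rotation":[0,0,0]},{"grip":0.16,"delta_pos":[0,0,0],"rotation":[0,0,0]},{"grip":0.16,"delta_pos":[0,0,0],"rotation":[0,0,0]}]'
python3 -m creep '[{"grip":0.16,"delta_pos":[0,0,-0.1],"rotation":[0,0,0]},{"grip":0.16,"delta_pos":[0,0,-0.3],"rotation":[0,0,0]},{"grip":0.16,"delta_pos":[0,0,-0.6],"rotation":[0,0,0]},{"grip":0.16,"delta_pos":[0,0,-1],"rotation":[0,0,0]}]'
python3 -m creep '[{"grip":0.16,"delta_pos":[0,0,-0.5],"rotation":[0,0,0]},{"grip":0.16,"delta_pos":[0,0,-1],"rotation":[0,0,0]},{"grip":0.16,"delta_pos":[0,0,-1],"rotation":[0,0,0]},{"grip":0.16,"delta_pos":[0,0,-1],"rotation":[0,0,0]}]'
python3 -c "
from h import *
s=snap('side');im=cv2.cvtColor(s['color'],cv2.COLOR_RGB2BGR)
cv2.imwrite('pics/s6.png',cv2.resize(im[140:330,240:460],None,fx=3.1,fy=3.1))"
```

```text
clock: 20.9
tool_pos: [0.5779, -0.3019, 0.0284]
orientation: [-180.0, 0.0, -3.9]
force: [-0.2, 0.2, 0.5]
opening: 0.0736
gripper_force: 0.0
clock: 21.3
tool_pos: [0.5769, -0.3017, 0.1287]
orientation: [-180.0, 0.2, -3.9]
force: [1.2, -0.7, -0.2]
opening: 0.0734
gripper_force: 0.0
clock: 21.7
tool_pos: [0.5785, -0.302, 0.2314]
orientation: [180.0, -0.3, -3.9]
force: [-0.6, 0.4, -1.1]
opening: 0.0736
gripper_force: 0.0
```

View pics/s6.png

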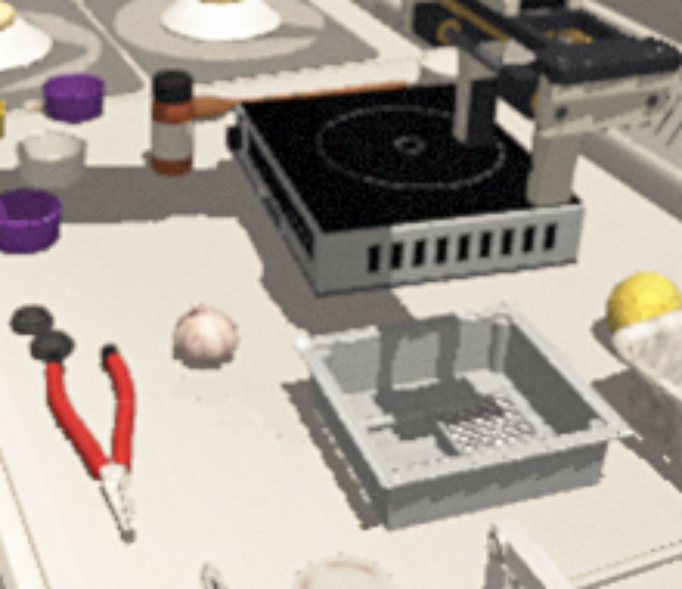

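The filter lies flat in the pan (mesh at crop 490,420). The pan has not moved (rim corners at (303,345) and (385,490), as before), and garlic, jar and ramekin are all standing. The gripper is clear, so I'm handing in.

```bash
python3 -c "
from plant import ctrl
print(ctrl.close_job())"
```

```text
the job is handed in; nothing more can be done
None
```

The job is handed in at about 22 s: I set the garlic aside standing on the worktop, pulled the filter out and laid it flat on the floor of the pan; the last picture shows the pan unmoved and nothing knocked over.

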